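# Open the clock's battery door and take the pack out

## Robot

A 6-joint arm with a two-finger parallel gripper is mounted at the origin on a cart in front of the work surface, level with it; the furniture and walls round the work are solid. World frame = base frame: x ahead of the robot, y to its left, z up, the work surface at z = 0. Lengths are in m, angles in rad, forces in N, time in s.
With the tool pointing down it reaches from about 0.375 to 0.975 m from the base axis. Payload 3.8 kg.
Tool frame: the origin (TCP) lies at the very end of the fingers, on their centre line; the grasp point (between the pads) lies behind it (bot.tcp_to_grasp is the y of the grasp point in the tool frame, in m); y points along the fingers, z is the direction in which the jaws open and shut, and the axes are right-handed (so a half turn about y gives the same grasp; the last joint's range is limited). The gripper opens to 85 mm and grips with 20 to 120 N. Pads are 22 mm wide; open, the fingers measure 114 mm over their backs; the gripper's body (76 mm by 85 mm) begins 54 mm behind the grasp point. The pads swing forward as they close: fully open they stand 13 mm farther back than shut.
Start: joints at [-1.211, 0.264, 1.604, -0, 1.274, -0.037], TCP at [0.261, -0.623, 0.231] pointing down, gripper open.
Joint ranges: [-2.63, 2.63], [-0.94, 2.18], [0.31, 2.57], [-1.31, 4.45], [0, 2.66], [-2.55, 2.55]. Speed limits (rad/s): [2.57, 2.57, 3.14, 3.14, 3.14, 3.14].

## Interface

Orientations are given as a rotation vector (axis times angle).
In Python, from workcell import bot, optics, workorder gives the robot as it stands.
- The arm moves only by the shell command python3 -m handwheel 'ROWS' [FORCE]. ROWS is JSON, a list of rows, each a list of 7 numbers: the shift along the tool's x, y, z in m, then the turn, a rotation vector about the tool's x, y, z in rad, then the opening, from 0 (shut) to 1 (fully open). A call has 1 to 8 rows; each row shifts and turns the commanded pose from where the row before left it, along the tool's axes as they then stand; what a row does not reach is not made up. A row lasts 1/8 s, in which the tool goes at most 62.5 mm and 10.7 degrees, less where a joint would pass 70% of its speed; a pose out of reach is approached as far as the arm can. A call with a gripper value outside its range is refused whole. The fingers move at their own pace and stop on an object; FORCE is the grip in N (left out, the last holds). Time passes only in rows, so rows that do not move let the fingers close. It gives the time, the measured TCP pose, the force and the opening at its end, in the units of the state.
- bot.read_state(): the state, without advancing time (a new reading comes with each control period).
- optics.read_camera(name): name is "scene" or "top"; returns a dict with "image" (420x560x3 uint8, red, green, blue), "z_map" (420x560 float32, m along the optical axis (not along the pixel's ray), 0 where there is no reading), "mtx" (3x3 intrinsics, pixels), "dist" ([k1, k2, p1, p2, k3] as OpenCV has them; the pictures are not rectified), "world_from_camera" (4x4, takes a point from camera to world coordinates). Camera axes: x right, y down, z forward; pixel columns grow to the right and rows downward; lengths in m; the calibration is good to about 2 mm. A picture is of the moment at which its call begins.
- workorder.finish_job(): hands the job in, once; it reports no verdict.
The state is a dict: "time": time; "q": joint angles; "joint_vel": joint speeds; "joint_torque": joint torques, N m; "tool_pos": TCP position; "tcp_rot": TCP orientation; "wrist_force": force on the tool from outside, world axes, zero at the start; "torque": the same for the moment, N m; "width": opening from 0.0 (shut) to 1.0 (fully open).
Only numpy, scipy, OpenCV 4.12 (cv2) and the standard library are available. Lean on these libraries where they do the work, as an engineer would, in place of code of your own. Each camera call takes 0.05 s, during which the arm holds its last target.

## Task

The desk clock lies on its face and its battery pack is spent. Squeeze the release tab of the snap-in battery cover inward, swing the cover up about its far tongue and out of its frame, and lay it, open side down, on the middle of the magazine; after that lift the battery pack out and lay it down in the wooden tray, on its broad underside just as it lay in the clock. Leave the vase, the tea-light cup, the stapler and the tape roll where they are.

Things in the scene. Friction and masses are not known exactly. Their poses are not given: they have to be found in the camera images.
- clock: Desk clock lying on its face, fixed: black and grey box, 176 (x) x 126 (y) x 30 mm high. Origin: centre of its underside on the desk, z up. Its flat black back is the top, 30 mm above the desk. Near its +x end a black keeper bar (x 59 to 77, y +-18 mm, top 8 mm above the back) holds down the cover's tongue. Recess for the pack: centred at x = 14, y = 0 mm, 6 mm deep.
- cover: White snap-in battery cover, a loose shell open below, 110 (x) x 40 (y) x 26 mm high, 72 g. Origin: centre of its lower rim. It stands on the clock's back, axes along the clock's. Tongue at the +x end, release tab on the +y side, fixed thumb rest opposite on the -y side, both at x = -40 mm. With the tab out it is locked; with the tab in, its -x end can swing up.
- tab (a joint): Travel of the release tab in m: 0 = sprung out (locked), 0.006 = fully in, along -y of the cover; hook clear from 0.004 on. Spring 1.3 N at the start, 5.2 N fully in; springs back when let go. Tab 18 mm long (x), 3 to 22 mm above the rim; its grooved outer face is at y = +28.5 mm of the cover when out, +22.5 mm when in.
- cover_grip (a point): Point midway between thumb rest and pressed tab: x = -40, y = 0, z = 13 mm of the cover. The thumb rest is 22 mm long (x), 3 to 25 mm above the rim, face at y = -22.5 mm; so rest and tab can be pinched together, 51 mm apart when out, 45 mm when in. Beside them the clock's back is flat for 30 mm.
- cover_hinge (a point): Middle of the lower edge of the cover's +x end wall (x = 55, y = 0, z = 0 mm of the cover): it swings up about this edge (line along y). The tongue, 25 mm wide, 3.5 mm thick, reaches 11.5 mm past the wall, 7.5 mm of it under the keeper bar. At about 0.45 rad the shell meets the bar; swung up 0.15 to 0.4 rad it comes free when drawn 10 mm toward -x.
- cover_foot (a point): Point between the tips of the latch leg (+y side) and a plain foot (-y side), x = -40, y = 0, z = -9 mm of the cover: both reach 9 mm below the rim into slots of the clock and clear them from 0.12 rad of swing. On a flat surface the cover rests on these two and its +x edge, sloping by 0.1 rad.
- frame_hinge (a point): Point of the clock where cover_hinge sits while the cover is seated (x = 55, y = 0, z = 30 mm of the clock).
- pack: Battery pack, a plain aluminium block with black ends, 48 (x) x 22 (y) x 24 mm high, about 70 g, hidden under the cover at first. Origin: centre of its underside. It lies loose in the recess with 1 mm play all round, 18 mm of it standing above the clock's back.
- magazine: Slim closed magazine lying flat, fixed, 206 x 148 mm, its upper face 8 mm above the desk (one corner of its cover curls up a little). Origin: centre of its underside; x along the 148 mm side. It may lie left or right of the clock.
- tray: Shallow open wooden tray, fixed, 170 (x) x 130 (y) x 14 mm high, walls and floor 4 mm. Origin: centre of its underside. On the other side of the clock from the magazine.
- vase: Bystander: glass cylinder vase with an air plant, 68 mm wide, 210 mm high, behind the work. Origin: centre of its underside.
- votive: Bystander: fluted white tea-light cup, 58 mm wide, 62 mm high. Origin: centre of its underside.
- stapler: Bystander: dark stapler, 132 x 36 x 47 mm. Origin: centre of its underside.
- tape: Bystander: roll of paper tape lying flat, 50 mm wide, 15 mm high. Origin: centre of its underside.
Not all that is in view belongs to the job. Of the things that look like the clock, the larger one is meant.

How it is judged:
By the outcome, as a careful person would: the job done as asked, in the order asked, and still so for the second after the job is handed in, with the robot touching nothing.
It also fails if it takes over 54 s, if anything falls off the work surface, if the arm or the gripper's body presses on something with over 40 N, if the wrist force passes 120 N, or if a joint passes its speed limit or range.

## Working session

There is one attempt and no reset: what is moved stays moved. The work goes in short steps, Python scripts to look and compute and a shell command to move; the robot and the scene stay as the last step left them, time stands still between calls to the robot, and variables do not carry over. Pictures are saved under pics/ and viewed, and the job is handed in when it is done.

```bash
ls; mkdir -p pics
cat > h.py <<'E'
import numpy as np,cv2
from workcell import bot,optics,workorder
def cam(n):
    c=optics.read_camera(n); return c
def pts(c):
    h,w=c["z_map"].shape
    u,v=np.meshgrid(np.arange(w),np.arange(h))
    p=cv2.undistortPoints(np.stack([u,v],-1).reshape(-1,1,2).astype(np.float64),np.array(c["mtx"]),np.array(c["dist"])).reshape(h,w,2)
    z=c["z_map"]
    P=np.dstack([p[...,0]*z,p[...,1]*z,z]); T=np.array(c["world_from_camera"])
    return P@T[:3,:3].T+T[:3,3]
def ray(c,uv,zp):
    p=cv2.undistortPoints(np.array(uv,float).reshape(-1,1,2),np.array(c["mtx"]),np.array(c["dist"])).reshape(-1,2)
    T=np.array(c["world_from_camera"]); d=np.c_[p,np.ones(len(p))]@T[:3,:3].T; o=T[:3,3]
    return o+d*((zp-o[2])/d[:,2])[:,None]
E
python3 - <<'E'
from h import *
s=bot.read_state(); print(s, bot.tcp_to_grasp)
for n in("scene","top"):
    c=cam(n); cv2.imwrite(f"pics/{n}0.png",c["image"][...,::-1]); np.savez(f"{n}0.npz",**c); print(n,c["world_from_camera"])
E
```

```text
pics
{'time': 0.0, 'q': array([-1.21089897e+00,  2.64756632e-01,  1.60535383e+00,  2.01896416e-05,
        1.27369214e+00, -3.68804590e-02]), 'joint_vel': array([-0.00141274, -0.00151041,  0.00034101, -0.00084972, -0.00034065,
        0.00078779]), 'joint_torque': array([-6.82326263e-04, -5.15110695e+01, -3.67316973e+01, -7.77972929e-06,
        1.28664108e-02, -1.77740242e-05]), 'tool_pos': array([ 0.26061649, -0.62188084,  0.22997056]), 'tcp_rot': array([-0.4031484 ,  2.00593456, -2.00147032]), 'wrist_force': array([-0.19069715, -0.62194191, -0.43914758]), 'torque': array([-0.02695144,  0.00565613, -0.01642704]), 'width': 1.0003260835016479} -0.0187
scene [[-0.53591858 -0.64192084  0.54838755 -0.08311244]
 [-0.84402429  0.39169579 -0.36632964  0.45421798]
 [ 0.02035354 -0.65917527 -0.75171384  0.99444412]
 [ 0.          0.          0.          1.        ]]
top [[-0.00879398 -0.99733078  0.07248434  0.50632003]
 [-0.99949007  0.01099189  0.02997957 -0.01698032]
 [-0.03069629 -0.07218374 -0.99691888  1.03567984]
 [ 0.          0.          0.          1.        ]]
```

View pics/top0.png

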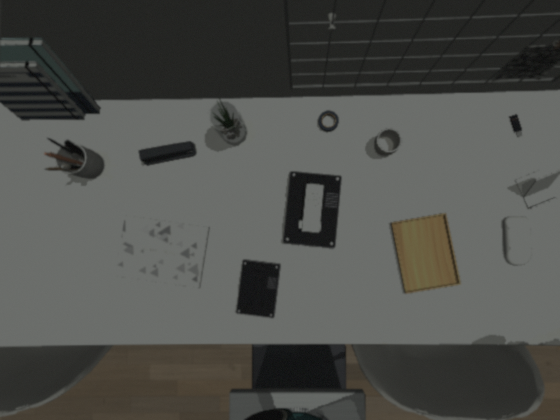

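View pics/scene0.png

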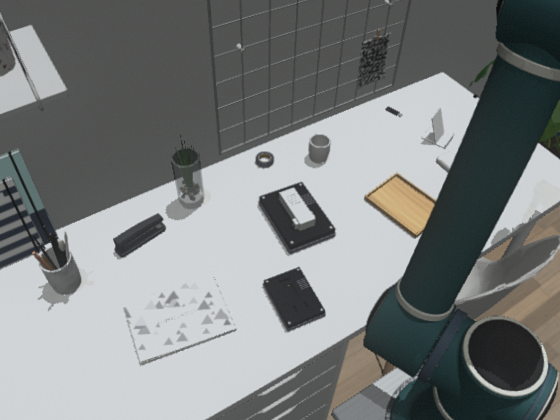

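The clock look-alikes in the top view are at (312,209), which is larger and carries a white cover, and at (258,289), which is smaller and bare. The larger one fits the description. I'll confirm it in an enlarged crop.

Run:
```python
from h import *
c=np.load("top0.npz"); im=c["image"][...,::-1]
a=cv2.resize(im[160:260,270:355],None,fx=6,fy=6,interpolation=cv2.INTER_CUBIC)
a=np.clip(a.astype(float)*1.8,0,255).astype(np.uint8)
cv2.imwrite("pics/crop1.png",a)
P=pts(c); d=c["z_map"]
from numpy import percentile as pc
# clock plane: dark pixels z~0.03
def box(m,name):
    m=m.astype(np.uint8); n,l,s,ce=cv2.connectedComponentsWithStats(m)
    for i in range(1,n):
        if s[i,4]>60: 
            q=P[l==i]; r=cv2.minAreaRect(q[:,:2].astype(np.float32)); print(name,s[i],np.round(ce[i]),"rect",np.round(r[0],4),np.round(r[1],4),round(r[2],2),"z",np.round(pc(q[:,2],[5,50,95]),4))
Z=P[...,2]; X=P[...,0];Y=P[...,1]
ok=(d>0)&(X>0.25)&(X<0.8)&(abs(Y)<0.6)
print("desk z",np.median(Z[ok]))
g=c["image"].astype(int).max(2)
box(ok&(Z>0.018)&(Z<0.034)&(g<60),"clock")
box(ok&(Z>0.033)&(Z<0.25),"high")
box(ok&(Z>0.045)&(Z<0.065)&(g>80),"white")
```

```text
desk z 0.0006259918394828645
clock [381 132  16  16  65] [391. 137.] rect [ 0.7458 -0.2332] [0.0455 0.0168] 45.4 z [0.0189 0.025  0.0309]
clock [ 87 154  15  24  68] [ 97. 168.] rect [0.6861 0.4738] [0.0188 0.0601] 71.15 z [0.0193 0.0267 0.0336]
clock [ 284  172   57   75 2472] [312. 210.] rect [ 0.5783 -0.0448] [0.1207 0.1699] 83.83 z [0.0274 0.0303 0.033 ]
clock [ 237  260   43   57 1813] [258. 288.] rect [0.3928 0.0857] [0.0879 0.1238] 82.53 z [0.019  0.0221 0.0257]
high [ 209  101   37   42 1031] [227. 122.] rect [0.769  0.1428] [0.0619 0.0646] 0.1 z [0.0451 0.1147 0.1518]
high [374 128  27  27 273] [387. 141.] rect [ 0.732  -0.2204] [0.0571 0.055 ] 48.68 z [0.0351 0.0549 0.0646]
high [  44  138   56   40 1269] [ 74. 159.] rect [0.694  0.4942] [0.08   0.0731] 87.98 z [0.0398 0.0865 0.1515]
high [138 141  55  20 589] [164. 150.] rect [0.722  0.3019] [0.0275 0.126 ] 10.79 z [0.0372 0.0448 0.0492]
high [528 170  32  22 239] [544. 180.] rect [ 0.6345 -0.5639] [0.0231 0.0646] 21.56 z [0.0355 0.062  0.0833]
high [298 174  27  59 995] [312. 205.] rect [ 0.5928 -0.0432] [0.0527 0.1355] 83.08 z [0.0373 0.0559 0.0589]
white [299 184  24  48 836] [312. 208.] rect [ 0.5804 -0.041 ] [0.0491 0.1095] 85.46 z [0.0529 0.0563 0.059 ]
```

View pics/crop1.png

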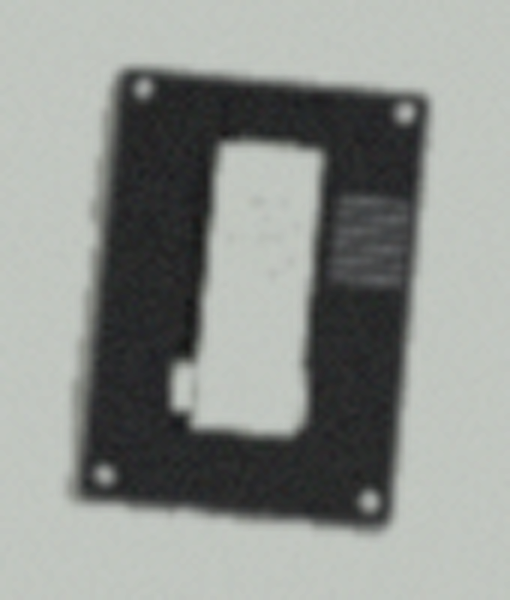

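Confirmed: the larger one has the white cover, with its tab at crop (180,385), i.e. image (300,224), on the +y side. The keeper bar is at the far end, so clock +x points roughly along world +x with a slight clockwise yaw. Next I'll get precise edges from both views.

Run:
```python
from h import *
for n in("top","scene"):
    c=np.load(n+"0.npz"); g=c["image"].astype(int).max(2); P=pts(c); Z=P[...,2]
    X,Y=P[...,0],P[...,1]; roi=(abs(X-.58)<.13)&(abs(Y+.043)<.1)&(c["z_map"]>0)
    # clock back
    for name,m,z in(("clock",roi&(g<70)&(Z>.024),.03),("cover",roi&(g>75)&(Z>.047),.056)):
        m=cv2.morphologyEx(m.astype(np.uint8),cv2.MORPH_OPEN,np.ones((3,3)))
        k,l,s,_=cv2.connectedComponentsWithStats(m); i=1+s[1:,4].argmax()
        cs,_=cv2.findContours((l==i).astype(np.uint8),cv2.RETR_EXTERNAL,cv2.CHAIN_APPROX_NONE)
        w=ray(c,max(cs,key=len).reshape(-1,2),z)[:,:2].astype(np.float32)
        r=cv2.minAreaRect(w); print(n,name,np.round(r[0],4),np.round(r[1],4),round(r[2],2),np.round(cv2.boxPoints(r),4).tolist(),"zmed",np.median(Z[l==i]))
        q=P[l==i]
    # other things by height
# magazine & tray
c=np.load("top0.npz");P=pts(c);Z=P[...,2]; im=c["image"]
hsv=cv2.cvtColor(im,cv2.COLOR_RGB2HSV); 
m=((hsv[...,1]>70)&(hsv[...,2]>60)&(np.abs(P[...,1]+.3)<.12)&(P[...,0]<.7)&(P[...,0]>.35)).astype(np.uint8)
cs,_=cv2.findContours(m,0,1); k=max(cs,key=cv2.contourArea); w=ray(c,k.reshape(-1,2),.014)[:,:2].astype(np.float32); print("tray",cv2.minAreaRect(w))
X,Y=P[...,0],P[...,1]
m=((Z>.0045)&(Z<.03)&(X>.35)&(X<.62)&(Y>.15)&(Y<.5)).astype(np.uint8)
m=cv2.morphologyEx(m,cv2.MORPH_OPEN,np.ones((5,5)))
cs,_=cv2.findContours(m,0,1); k=max(cs,key=cv2.contourArea); w=ray(c,k.reshape(-1,2),.008)[:,:2].astype(np.float32); print("mag",cv2.minAreaRect(w), k.reshape(-1,2).min(0),k.reshape(-1,2).max(0))
a=cv2.resize(im[205:300,105:225][...,::-1],None,fx=6,fy=6,interpolation=cv2.INTER_CUBIC); cv2.imwrite("pics/mag.png",np.clip(a.astype(float)*1.8-60,0,255).astype(np.uint8))
```

```text
top clock [ 0.5795 -0.0452] [0.1196 0.1688] 83.83 [[0.48910000920295715, -0.09560000151395798], [0.6570000052452087, -0.11379999667406082], [0.6699000000953674, 0.005200000014156103], [0.5019999742507935, 0.02329999953508377]] zmed 0.03048556841537664
top cover [ 0.5801 -0.041 ] [0.0492 0.1095] 85.61 [[0.5236999988555908, -0.06129999831318855], [0.6327999830245972, -0.06970000267028809], [0.6366000175476074, -0.020600000396370888], [0.527400016784668, -0.012199999764561653]] zmed 0.056269052754917226
scene clock [ 0.5764 -0.0413] [0.1213 0.1705] 83.33 [[0.4846999943256378, -0.0917000025510788], [0.6539999842643738, -0.11150000244379044], [0.6680999994277954, 0.008999999612569809], [0.49880000948905945, 0.02879999950528145]] zmed 0.031017339237708552
scene cover [ 0.5785 -0.0389] [0.0543 0.1153] 82.88 [[0.5178999900817871, -0.05869999900460243], [0.6323000192642212, -0.0729999989271164], [0.6389999985694885, -0.019099999219179153], [0.5246999859809875, -0.004800000227987766]] zmed 0.05674972880895546
tray ((0.4732413589954376, -0.3090165853500366), (0.1672113835811615, 0.12978406250476837), 9.576221466064453)
mag ((0.4820869565010071, 0.3185906708240509), (0.20865119993686676, 0.14918428659439087), 81.29434967041016) [116 215] [208 286]
```

View pics/mag.png

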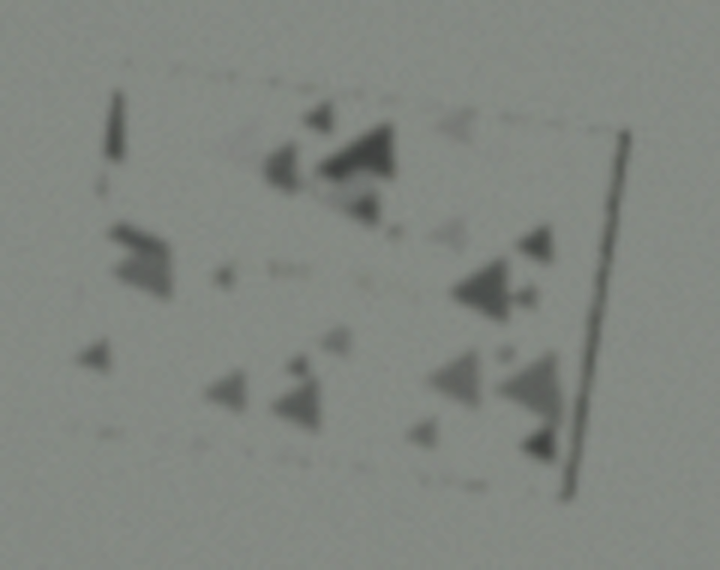

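Magazine centre is about (0.482, 0.319), short side at −8.7°. Tray centre is about (0.473, −0.309), yaw +9.6°. Cover centre is about (0.579, −0.0435), yaw −0.11 rad. The measured sizes match the given ones, and magazine and tray lie on opposite sides of the clock. Next, the tool axes and the approach deltas.

```bash
cat >> h.py <<'E'
from scipy.spatial.transform import Rotation as Ro
C=np.array([.579,-.0435,.030]); YAW=-.110
def Rz(a): return Ro.from_euler('z',a).as_matrix()
def tool(yaw,tilt=0,sgn=1):
    # tool axes for tool pointing down, z(tool)=sgn*local y, then tilt about local +y
    R=np.zeros((3,3)); R[:,1]=[0,0,-1]; R[:,2]=[0,sgn,0]; R[:,0]=np.cross(R[:,1],R[:,2])
    return Rz(yaw)@Ro.from_euler('y',tilt).as_matrix()@R
def delta(pos,R,s=None):
    s=s or bot.read_state(); R0=Ro.from_rotvec(s["tcp_rot"]).as_matrix()
    print("dT(tool)",np.round(R0.T@(np.array(pos)-s["tool_pos"]),4),"turn",np.round(Ro.from_matrix(R0.T@R).as_rotvec(),4),"dT in target frame",np.round(R.T@(np.array(pos)-s["tool_pos"]),4))
def show():
    s=bot.read_state(); print("t",round(s["time"],2),"pos",np.round(s["tool_pos"],4),"q",np.round(s["q"],3),"F",np.round(s["wrist_force"],1),"w",round(s["width"],3)); return s
E
python3 - <<'E'
from h import *
s=show(); print(np.round(Ro.from_rotvec(s["tcp_rot"]).as_matrix(),3))
g=C+Rz(YAW)@[-.04,0,0]; print(g)
for sg in(1,-1): print(sg); delta([g[0],g[1],.15],tool(YAW,0,sg))
E
```

```text
t 0.1 pos [ 0.2606 -0.622   0.2301] q [-1.211  0.265  1.605 -0.     1.274 -0.037] F [ 0.   0.6 -0.2] w 0.999
[[-0.922 -0.001  0.386]
 [-0.386  0.002 -0.922]
 [-0.    -1.    -0.002]]
[ 0.53924176 -0.03910887  0.03      ]
1
dT(tool) [-0.4822  0.081  -0.4297] turn [ 6.0000e-04 -2.6348e+00 -2.6000e-03] dT in target frame [0.213  0.0801 0.6099]
-1
dT(tool) [-0.4822  0.081  -0.4297] turn [1.900e-03 5.068e-01 4.000e-04] dT in target frame [-0.213   0.0801 -0.6099]
```

```bash
python3 -m handwheel '[[0,0,0,0,0.127,0,1],[0,0,0,0,0.127,0,1],[0,0,0,0,0.127,0,1],[0,0,0,0,0.126,0,1],[-0.0194,0,-0.0554,0,0,0,1],[-0.0194,0,-0.0554,0,0,0,1],[-0.0194,0,-0.0554,0,0,0,1],[-0.0194,0,-0.0554,0,0,0,1]]' 40
python3 -m handwheel '[[-0.0194,0,-0.0554,0,0,0,1],[-0.0194,0,-0.0554,0,0,0,1],[-0.0194,0,-0.0554,0,0,0,1],[-0.0194,0,-0.0554,0,0,0,1],[-0.0194,0,-0.0554,0,0,0,1],[-0.0194,0,-0.0554,0,0,0,1],[-0.0194,0,-0.0554,0,0,0,1],[0,0.02,0,0,0,0,1]]'
python3 - <<'E'
from h import *
s=show(); g=C+Rz(YAW)@[-.04,0,0]; delta([g[0],g[1],.15],tool(YAW,0,-1)); delta([g[0],g[1],.031],tool(YAW,0,-1))
E
```

```text
time: 1.1
tool_pos: [0.3627, -0.4089, 0.2307]
tcp_rot: [-0.12, -2.165, 2.164]
wrist_force: [0.9, 0.6, -0.3]
width: 0.999
time: 2.1
tool_pos: [0.5424, -0.0369, 0.2124]
tcp_rot: [-0.118, -2.17, 2.169]
wrist_force: [-0.7, -0.4, 0.3]
width: 1.002
t 2.1 pos [ 0.5424 -0.0369  0.2124] q [-1.140e-01  2.600e-02  1.910e+00  1.000e-03  1.202e+00  1.561e+00] F [-0.7 -0.4  0.3] w 1.002
dT(tool) [0.0032 0.0624 0.0026] turn [ 0.001   0.0054 -0.004 ] dT in target frame [0.0029 0.0624 0.0026]
dT(tool) [0.0037 0.1814 0.0027] turn [ 0.001   0.0054 -0.004 ] dT in target frame [0.0029 0.1814 0.0026]
```

```bash
python3 -m handwheel '[[0.003,0.05,0.0026,0,0.005,0,1],[0,0.05,0,0,0,0,1],[0,0.04,0,0,0,0,1],[0,0,0,0,0,0,1]]'
python3 - <<'E'
from h import *
s=show(); g=C+Rz(YAW)@[-.04,0,0]; delta([g[0],g[1],.031],tool(YAW,0,-1))
for n in("scene","top"):
    c=cam(n); np.savez(n+"1.npz",**c)
    y,x=((190,245) if n=="scene" else (170,270))
    im=c["image"][...,::-1]; a=cv2.resize(im[y-30:y+90,x-10:x+110],None,fx=5,fy=5,interpolation=cv2.INTER_CUBIC); cv2.imwrite(f"pics/{n}1.png",np.clip(a*1.5,0,255).astype(np.uint8))
E
```

```text
time: 2.6
tool_pos: [0.5317, -0.0429, 0.0667]
tcp_rot: [-0.114, -2.157, 2.156]
wrist_force: [0.1, 0.2, 0.2]
width: 1.0
t 2.6 pos [ 0.5317 -0.0429  0.0667] q [-0.127  0.168  2.05  -0.     0.935  1.56 ] F [0.1 0.2 0.2] w 1.0
dT(tool) [-0.0074  0.0356 -0.0047] turn [-0.0002 -0.0061  0.0105] dT in target frame [-0.0071  0.0357 -0.0046]
```

View pics/scene1.png

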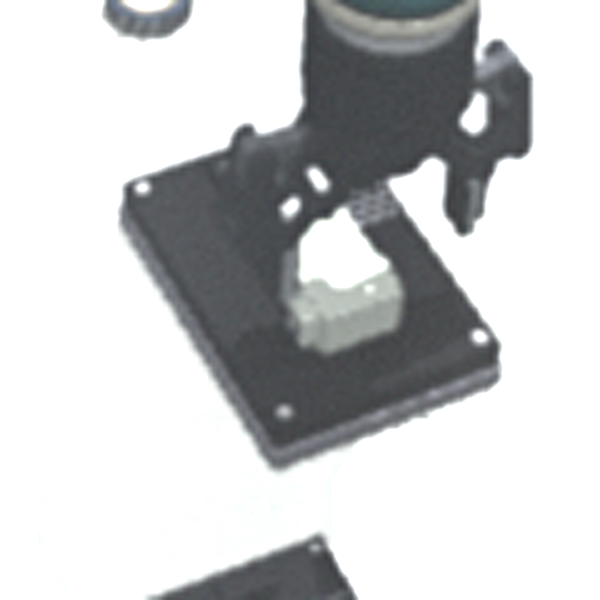

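View pics/top1.png

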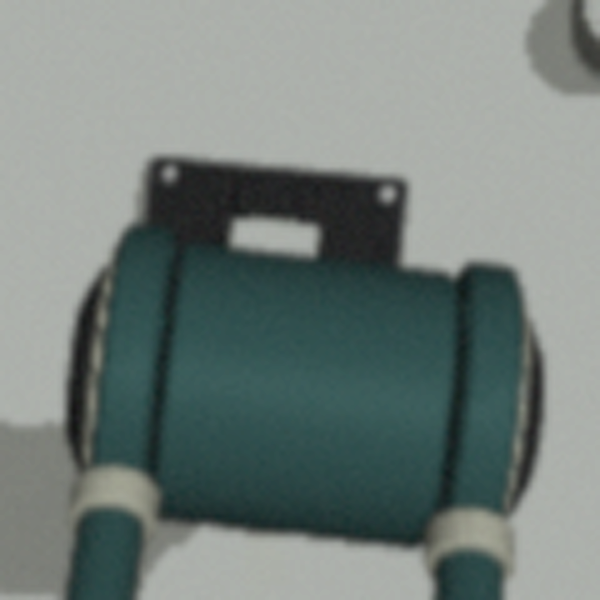

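The fingers straddle the cover's near end. I'll correct the residual, with hold rows to settle, and then lower.

```bash
python3 -m handwheel '[[-0.007,0,-0.0045,0,-0.006,0.008,1],[0,0,0,0,0,0,1],[0,0,0,0,0,0,1]]'
python3 - <<'E'
from h import *
s=show(); g=C+Rz(YAW)@[-.04,0,0]; delta([g[0],g[1],.031],tool(YAW,0,-1))
E
```

```text
time: 3.08
tool_pos: [0.5451, -0.0389, 0.0725]
tcp_rot: [-0.129, -2.169, 2.171]
wrist_force: [-1.3, -0.1, -0.3]
width: 1.004
t 3.08 pos [ 0.5451 -0.0389  0.0725] q [-0.117  0.17   2.034  0.     0.927  1.563] F [-1.3 -0.1 -0.3] w 1.004
dT(tool) [0.0063 0.0415 0.0009] turn [-0.0001  0.0012 -0.0101] dT in target frame [0.0058 0.0415 0.0009]
```

```bash
for i in 1 2 ; do python3 -m handwheel '[[0,0,0,0,0,0,1],[0,0,0,0,0,0,1]]'; done
python3 - <<'E'
from h import *
s=show(); g=C+Rz(YAW)@[-.04,0,0]; delta([g[0],g[1],.031],tool(YAW,0,-1))
E
```

```text
time: 3.32
tool_pos: [0.5441, -0.0389, 0.0714]
tcp_rot: [-0.127, -2.169, 2.17]
wrist_force: [-0.1, 0.7, 0.6]
width: 1.0
time: 3.58
tool_pos: [0.5441, -0.0389, 0.0712]
tcp_rot: [-0.127, -2.168, 2.169]
wrist_force: [0.0, -0.3, -0.4]
width: 1.002
t 3.58 pos [ 0.5441 -0.0389  0.0712] q [-0.117  0.172  2.035  0.     0.927  1.563] F [ 0.  -0.3 -0.4] w 1.002
dT(tool) [0.0051 0.0401 0.0007] turn [-0.      0.0008 -0.0077] dT in target frame [0.0048 0.0402 0.0007]
```

```bash
python3 -m handwheel '[[0.005,0.02,0.0007,0,0.001,-0.0077,1],[0,0.012,0,0,0,0,1],[0,0.006,0,0,0,0,1],[0,0,0,0,0,0,1],[0,0,0,0,0,0,1],[0,0,0,0,0,0,1]]'
python3 - <<'E'
from h import *
s=show(); g=C+Rz(YAW)@[-.04,0,0]; delta([g[0],g[1],.031],tool(YAW,0,-1))
E
```

```text
time: 4.32
tool_pos: [0.5399, -0.0391, 0.0338]
tcp_rot: [-0.121, -2.165, 2.166]
wrist_force: [-0.8, 0.1, 0.2]
width: 1.0
t 4.33 pos [ 0.5399 -0.0391  0.0338] q [-0.118  0.22   2.061 -0.     0.86   1.563] F [-0.8  0.1  0.2] w 1.0
dT(tool) [0.0007 0.0028 0.    ] turn [-0.     -0.0002 -0.0015] dT in target frame [0.0007 0.0028 0.    ]
```

```bash
python3 -m handwheel '[[0,0.002,0,0,0,0,0.62],[0,0,0,0,0,0,0.45],[0,0,0,0,0,0,0.4],[0,0,0,0,0,0,0.4],[0,0,0,0,0,0,0.4],[0,0,0,0,0,0,0.4]]' 40
python3 - <<'E'
from h import *
s=show()
c=cam("scene")
im=c["image"][...,::-1]; a=cv2.resize(im[170:260,240:350],None,fx=6,fy=6,interpolation=cv2.INTER_CUBIC); cv2.imwrite(f"pics/scene2.png",np.clip(a*1.3,0,255).astype(np.uint8))
E
```

```text
time: 5.08
tool_pos: [0.5396, -0.0388, 0.032]
tcp_rot: [-0.121, -2.165, 2.164]
wrist_force: [-1.8, 2.5, 6.1]
width: 0.508
t 5.08 pos [ 0.5396 -0.0388  0.032 ] q [-1.180e-01  2.220e-01  2.062e+00  1.000e-03  8.570e-01  1.563e+00] F [-1.8  2.5  6.1] w 0.508
```

View pics/scene2.png

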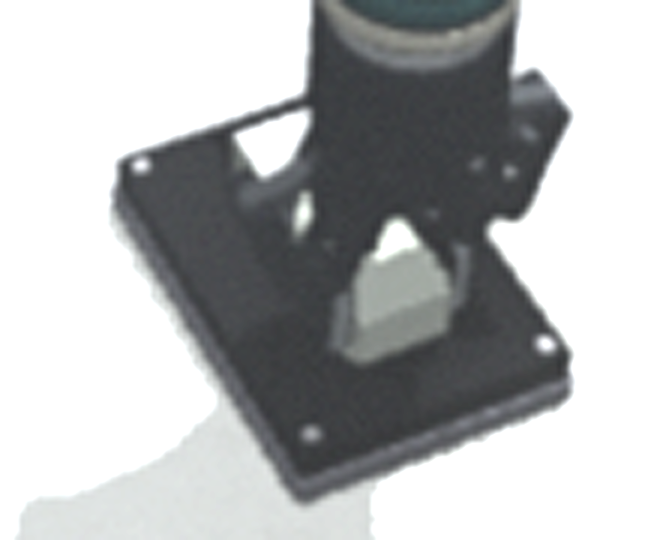

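The tab is pinched in (opening 0.508, about 45 mm). Next I swing in 0.06 rad steps about the hinge.

```bash
python3 -m handwheel '[[-0.0003,-0.0057,0,0,0,-0.06,0.4],[0,0,0,0,0,0,0.4],[-0.0003,-0.0057,0,0,0,-0.06,0.4],[0,0,0,0,0,0,0.4],[-0.0003,-0.0057,0,0,0,-0.06,0.4],[0,0,0,0,0,0,0.4],[0,0,0,0,0,0,0.4]]'
python3 - <<'E'
from h import *
s=show(); g=C+Rz(YAW)@[-.04,0,0]; delta([g[0],g[1],.032],tool(YAW,0,-1))
c=cam("scene")
im=c["image"][...,::-1]; a=cv2.resize(im[170:260,240:350],None,fx=6,fy=6,interpolation=cv2.INTER_CUBIC); cv2.imwrite(f"pics/scene3.png",np.clip(a*1.3,0,255).astype(np.uint8))
E
```

```text
time: 6.0
tool_pos: [0.5411, -0.0394, 0.0478]
tcp_rot: [0.071, -2.087, 2.067]
wrist_force: [-0.1, -0.3, 0.6]
width: 0.505
t 6.0 pos [ 0.5411 -0.0394  0.0478] q [-0.118  0.313  1.919 -0.002  1.087  1.564] F [-0.1 -0.3  0.6] w 0.505
dT(tool) [-0.001   0.0158 -0.0001] turn [-1.000e-04 -3.000e-04  1.781e-01] dT in target frame [ 0.0018  0.0158 -0.0001]
```

View pics/scene3.png

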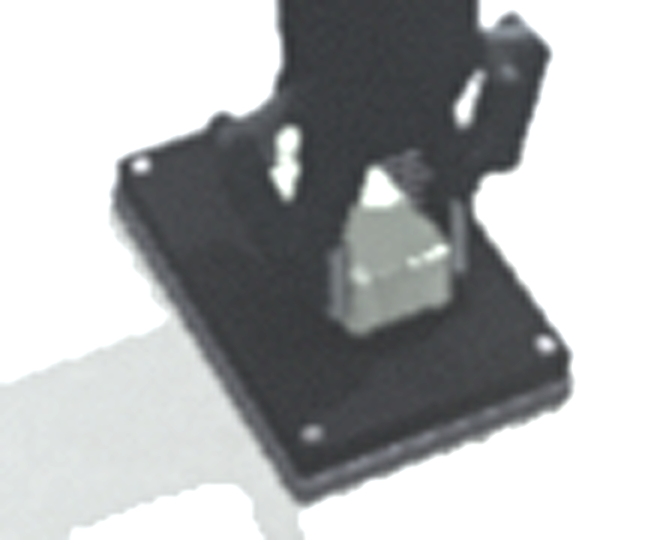

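```bash
python3 -m handwheel '[[-0.0003,-0.0048,0,0,0,-0.05,0.4],[-0.0003,-0.0048,0,0,0,-0.05,0.4],[0,0,0,0,0,0,0.4],[0.0038,0.0011,0,0,0,0,0.4],[0.0038,0.0011,0,0,0,0,0.4],[0.0038,0.0011,0,0,0,0,0.4],[0,0,0,0,0,0,0.4],[0,0,0,0,0,0,0.4]]'
python3 - <<'E'
from h import *
s=show(); g=C+Rz(YAW)@[-.04,0,0]; delta([g[0],g[1],.032],tool(YAW,0,-1))
E
```

```text
time: 7.05
tool_pos: [0.5318, -0.0382, 0.0577]
tcp_rot: [0.173, -2.039, 2.008]
wrist_force: [1.6, 0.0, 2.7]
width: 0.508
t 7.05 pos [ 0.5318 -0.0382  0.0577] q [-0.117  0.352  1.862 -0.002  1.208  1.565] F [1.6 0.  2.7] w 0.508
dT(tool) [-0.0143  0.0227  0.0001] turn [-0.000e+00 -2.000e-04  2.797e-01] dT in target frame [-0.0075  0.0257  0.0001]
```

```bash
python3 -m handwheel '[[0.0028,-0.0096,0,0,0,0,0.4],[0.0028,-0.0096,0,0,0,0,0.4],[0.0055,-0.0192,0,0,0,0,0.4],[0.0055,-0.0192,0,0,0,0,0.4],[0.0055,-0.0192,0,0,0,0,0.4],[0,0,0,0,0,0,0.4],[0,0,0,0,0,0,0.4]]'
python3 - <<'E'
from h import *
s=show()
c=cam("scene")
im=c["image"][...,::-1]; a=cv2.resize(im[110:260,230:380],None,fx=4,fy=4,interpolation=cv2.INTER_CUBIC); cv2.imwrite(f"pics/scene4.png",np.clip(a*1.3,0,255).astype(np.uint8))
E
```

```text
time: 7.92
tool_pos: [0.5317, -0.0382, 0.1374]
tcp_rot: [0.173, -2.039, 2.008]
wrist_force: [-0.6, 0.7, -1.8]
width: 0.512
t 7.92 pos [ 0.5317 -0.0382  0.1374] q [-0.117  0.264  1.811 -0.002  1.347  1.565] F [-0.6  0.7 -1.8] w 0.512
```

View pics/scene4.png

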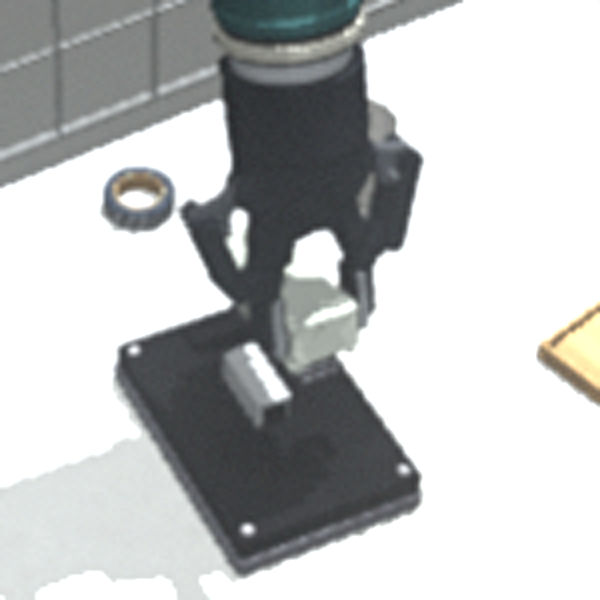

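Run:
```python
from h import *
R=tool(0,.1,-1); delta([.4425,.3186,.0195+.06],R); delta([.4425,.3186,.0195],R)
```

```text
dT(tool) [ 0.1067  0.0904 -0.3448] turn [ 0.0209 -0.1084  0.1806] dT in target frame [ 0.0827  0.0659 -0.3568]
dT(tool) [ 0.09    0.1481 -0.3448] turn [ 0.0209 -0.1084  0.1806] dT in target frame [ 0.0767  0.1256 -0.3568]
```

```bash
python3 -m handwheel '[[0,0,0,0.0104,-0.0542,0.0903,0.4],[0,0,0,0.0104,-0.0542,0.0903,0.4],[0.0138,0.005,-0.0595,0,0,0,0.4],[0.0138,0.005,-0.0595,0,0,0,0.4],[0.0138,0.005,-0.0595,0,0,0,0.4],[0.0138,0.005,-0.0595,0,0,0,0.4],[0.0138,0.005,-0.0595,0,0,0,0.4],[0.0138,0.005,-0.0595,0,0,0,0.4]]'
python3 -m handwheel '[[0,0.02,0,0,0,0,0.4],[0,0,0,0,0,0,0.4],[0,0,0,0,0,0,0.4],[0,0,0,0,0,0,0.4]]'
python3 - <<'E'
from h import *
show()
R=tool(0,.1,-1); delta([.4425,.3186,.0195],R)
for n in("scene","top"):
    c=cam(n); im=c["image"][...,::-1]; x,y=(120,250) if n=="scene" else (100,190)
    a=cv2.resize(im[y:y+120,x:x+140],None,fx=5,fy=5,interpolation=cv2.INTER_CUBIC); cv2.imwrite(f"pics/{n}5.png",np.clip(a*1.2,0,255).astype(np.uint8))
E
```

```text
time: 8.98
tool_pos: [0.4451, 0.3201, 0.1145]
tcp_rot: [0.109, -2.169, 2.171]
wrist_force: [0.7, 0.0, -1.3]
width: 0.513
time: 9.48
tool_pos: [0.4454, 0.3182, 0.0964]
tcp_rot: [0.105, -2.171, 2.17]
wrist_force: [0.8, -0.2, -0.1]
width: 0.51
t 9.47 pos [0.4454 0.3182 0.0964] q [0.542 0.2   1.95  0.058 1.076 2.085] F [ 0.8 -0.2 -0.1] w 0.51
dT(tool) [-0.0047  0.0768 -0.0004] turn [ 0.0005 -0.0015 -0.0019] dT in target frame [-0.0048  0.0768 -0.0004]
```

View pics/scene5.png

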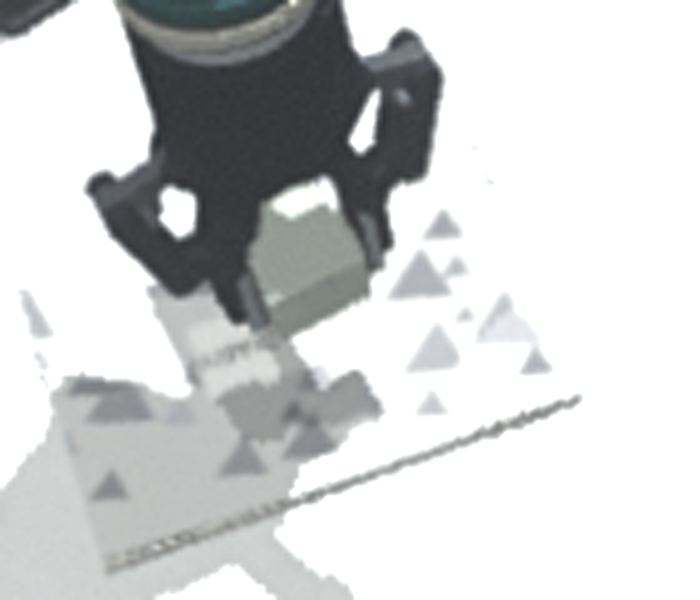

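```bash
python3 -m handwheel '[[-0.0015,0.025,0,0,0,0,0.4],[-0.0015,0.025,0,0,0,0,0.4],[-0.0009,0.014,0,0,0,0,0.4],[-0.0006,0.0095,0,0,0,0,0.4],[0,0,0,0,0,0,0.4],[0,0,0,0,0,0,0.4],[0,0,0,0,0,0,0.4]]'
python3 - <<'E'
from h import *
show(); delta([.4425,.3186,.0195],tool(0,.1,-1))
E
```

```text
time: 10.45
tool_pos: [0.4425, 0.3192, 0.0231]
tcp_rot: [0.106, -2.172, 2.171]
wrist_force: [0.2, 0.6, -1.0]
width: 0.512
t 10.45 pos [0.4425 0.3192 0.0231] q [0.547 0.291 1.997 0.064 0.938 2.077] F [ 0.2  0.6 -1. ] w 0.512
dT(tool) [-0.0004  0.0036  0.0006] turn [ 0.0008  0.0001 -0.0025] dT in target frame [-0.0004  0.0036  0.0006]
```

```bash
python3 -m handwheel '[[0,0.002,0,0,0,0,0.4],[0,0,0,0,0,0,0.4],[0,0.001,0,0,0,0,0.4],[0,0,0,0,0,0,0.4],[0,0,0,0,0,0,0.4]]'
```

```text
time: 11.08
tool_pos: [0.4414, 0.3187, 0.0192]
tcp_rot: [0.108, -2.17, 2.171]
wrist_force: [-0.1, 0.1, -0.9]
width: 0.509
```

```bash
python3 -m handwheel '[[0,0.0008,0,0,0,0,0.4],[0,0,0,0,0,0,0.4],[0,0,0,0,0,0,0.4]]'
```

```text
time: 11.45
tool_pos: [0.4415, 0.3188, 0.0189]
tcp_rot: [0.107, -2.171, 2.171]
wrist_force: [-1.6, -1.8, 5.1]
width: 0.506
```

Contact at 5 N. Releasing slowly, then withdrawing straight up.

```bash
python3 -m handwheel '[[0,0,0,0,0,0,0.56],[0,0,0,0,0,0,0.62],[0,0,0,0,0,0,0.7],[0,0,0,0,0,0,1],[0,0,0,0,0,0,1],[0,0,0,0,0,0,1],[0.001,-0.01,0,0,0,0,1],[0.002,-0.02,0,0,0,0,1]]'
python3 -m handwheel '[[0.004,-0.04,0,0,0,0,1],[0.004,-0.04,0,0,0,0,1],[0,0,0,0,0,0.1,1],[0,0,0.03,0,0,0,1],[0,0,0.06,0,0,0,1],[0,0,0.06,0,0,0,1],[0,0,0,0,0,0,1],[0,0,0,0,0,0,1]]'
python3 - <<'E'
from h import *
show()
for n in("scene","top"):
    c=cam(n); np.savez(n+"6.npz",**c)
    cv2.imwrite(f"pics/{n}6.png",np.clip(c["image"][...,::-1]*1.2,0,255).astype(np.uint8))
    im=c["image"][...,::-1]; x,y=(120,250) if n=="scene" else (100,190)
    a=cv2.resize(im[y:y+120,x:x+140],None,fx=5,fy=5,interpolation=cv2.INTER_CUBIC); cv2.imwrite(f"pics/{n}6b.png",np.clip(a*1.2,0,255).astype(np.uint8))
E
```

```text
time: 12.45
tool_pos: [0.4407, 0.3183, 0.0489]
tcp_rot: [0.109, -2.169, 2.171]
wrist_force: [-0.6, -0.2, -0.0]
width: 0.998
time: 13.45
tool_pos: [0.4421, 0.169, 0.1305]
tcp_rot: [0.005, 2.222, -2.219]
wrist_force: [-0.2, 0.2, -0.6]
width: 1.001
t 13.45 pos [0.4421 0.169  0.1305] q [ 0.312 -0.034  2.131  0.     1.041  1.885] F [-0.2  0.2 -0.6] w 1.001
```

View pics/scene6b.png

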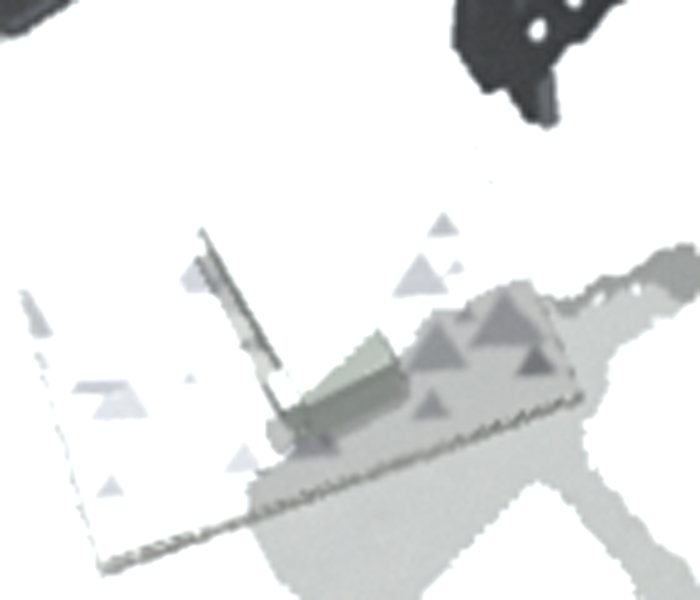

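View pics/top6.png

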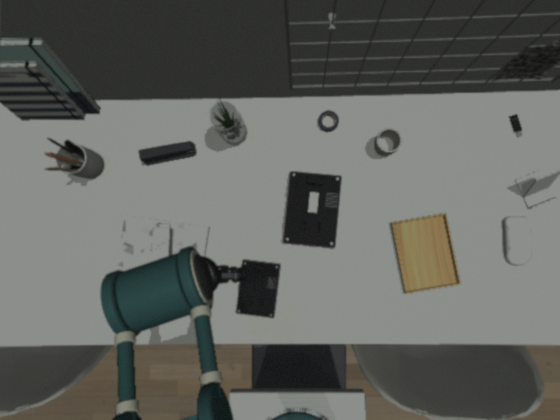

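The cover sits open side down near the magazine's middle, and the pack is visible at (313,202) in the top view. Measuring the pack now.

Run:
```python
from h import *
for n in("top","scene"):
    c=np.load(n+"6.npz"); g=c["image"].astype(int).max(2); P=pts(c); Z=P[...,2];X,Y=P[...,0],P[...,1]
    m=((abs(X-.593)<.05)&(abs(Y+.045)<.04)&(Z>.040)&(c["z_map"]>0))
    q=P[m]; r=cv2.minAreaRect(q[:,:2].astype(np.float32)); print(n,"depth",m.sum(),np.round(r[0],4),np.round(r[1],4),round(r[2],1),np.round(np.median(q[:,2]),4))
    m=((abs(X-.593)<.045)&(abs(Y+.045)<.03)&(g>90)&(Z>.04)).astype(np.uint8)
    cs,_=cv2.findContours(m,0,1); k=max(cs,key=cv2.contourArea); w=ray(c,k.reshape(-1,2),.048)[:,:2].astype(np.float32); r=cv2.minAreaRect(w); print("bright",np.round(r[0],4),np.round(r[1],4),round(r[2],1))
g=C+Rz(YAW)@[.014,0,0]; print(g)
delta([g[0],g[1],.13],tool(YAW,0,-1))
```

```text
top depth 201 [ 0.6063 -0.0491] [0.0282 0.0731] 88.5 0.0479
bright [ 0.5934 -0.0469] [0.0202 0.0462] 84.0
scene depth 182 [ 0.6041 -0.0449] [0.0299 0.0726] 82.4 0.0484
bright [ 0.5929 -0.0436] [0.0239 0.051 ] 83.1
[ 0.59291539 -0.0450369   0.03      ]
dT(tool) [-1.508e-01  2.000e-04  2.150e-01] turn [ 0.001   0.1109 -0.0025] dT in target frame [-1.737e-01 -1.000e-04  1.970e-01]
```

```bash
python3 -m handwheel '[[0,0,0,0,0.11,-0.0025,1],[-0.0347,0,0.0394,0,0,0,1],[-0.0347,0,0.0394,0,0,0,1],[-0.0347,0,0.0394,0,0,0,1],[-0.0347,0,0.0394,0,0,0,1],[-0.0347,0,0.0394,0,0,0,1],[0,0,0,0,0,0,1],[0,0,0,0,0,0,1]]'
python3 -m handwheel '[[0,0,0,0,0,0,1],[0,0,0,0,0,0,1]]'
python3 - <<'E'
from h import *
show()
g=C+Rz(YAW)@[.014,0,0]
delta([g[0],g[1],.034],tool(YAW,0,-1))
E
```

```text
time: 14.55
tool_pos: [0.5921, -0.0448, 0.1283]
tcp_rot: [-0.115, -2.165, 2.163]
wrist_force: [0.9, -0.3, -0.4]
width: 1.004
time: 14.8
tool_pos: [0.5916, -0.0448, 0.1288]
tcp_rot: [-0.115, -2.165, 2.165]
wrist_force: [0.1, -0.8, 0.3]
width: 1.002
t 14.8 pos [ 0.5916 -0.0448  0.1288] q [-0.118  0.196  1.884 -0.     1.063  1.561] F [ 0.1 -0.8  0.3] w 1.002
dT(tool) [-0.0015  0.0948  0.0001] turn [0.     0.0018 0.0017] dT in target frame [-0.0013  0.0948  0.0001]
```

```bash
python3 -m handwheel '[[-0.0014,0.03,0,0,0,0,1],[0,0.03,0,0,0,0,0.8],[0,0.024,0,0,0,0,0.6],[0,0.01,0,0,0,0,0.6],[0,0,0,0,0,0,0.6],[0,0,0,0,0,0,0.6],[0,0,0,0,0,0,0.6]]'
python3 - <<'E'
from h import *
show()
g=C+Rz(YAW)@[.014,0,0]
delta([g[0],g[1],.034],tool(YAW,0,-1))
E
```

```text
time: 15.68
tool_pos: [0.5945, -0.0463, 0.0361]
tcp_rot: [-0.12, -2.165, 2.165]
wrist_force: [0.6, 0.2, -1.2]
width: 0.603
t 15.68 pos [ 0.5945 -0.0463  0.0361] q [-0.12   0.308  1.94  -0.     0.893  1.561] F [ 0.6  0.2 -1.2] w 0.603
dT(tool) [ 0.0017  0.0021 -0.0011] turn [-0.0001  0.0001 -0.001 ] dT in target frame [ 0.0017  0.0021 -0.0011]
```

```bash
python3 -m handwheel '[[0.0015,0.0015,-0.001,0,0,0,0.6],[0,0,0,0,0,0,0.45],[0,0,0,0,0,0,0.35],[0,0,0,0,0,0,0.1],[0,0,0,0,0,0,0.1],[0,0,0,0,0,0,0.1],[0,0,0,0,0,0,0.1]]' 40
python3 -m handwheel '[[0,-0.005,0,0,0,0,0.1],[0,-0.01,0,0,0,0,0.1],[0,-0.03,0,0,0,0,0.1],[0,-0.03,0,0,0,0,0.1],[0,0,0,0,0,0,0.1],[0,0,0,0,0,0,0.1]]'
python3 - <<'E'
from h import *
show()
c=cam("scene")
im=c["image"][...,::-1]; a=cv2.resize(im[110:260,230:380],None,fx=4,fy=4,interpolation=cv2.INTER_CUBIC); cv2.imwrite(f"pics/scene7.png",np.clip(a*1.3,0,255).astype(np.uint8))
R=tool(.167,0,-1)
delta([.473,-.309,.08],R)
E
```

```text
time: 16.55
tool_pos: [0.5923, -0.0451, 0.0335]
tcp_rot: [-0.118, -2.164, 2.164]
wrist_force: [-0.5, -0.1, 1.3]
width: 0.245
time: 17.3
tool_pos: [0.5916, -0.045, 0.1079]
tcp_rot: [-0.117, -2.164, 2.164]
wrist_force: [-0.7, 0.1, -0.7]
width: 0.247
t 17.3 pos [ 0.5916 -0.045   0.1079] q [-0.118  0.218  1.9   -0.     1.025  1.563] F [-0.7  0.1 -0.7] w 0.247
dT(tool) [0.0883 0.0274 0.2754] turn [ 0.0005 -0.277   0.0035] dT in target frame [0.1603 0.0271 0.2407]
```

View pics/scene7.png

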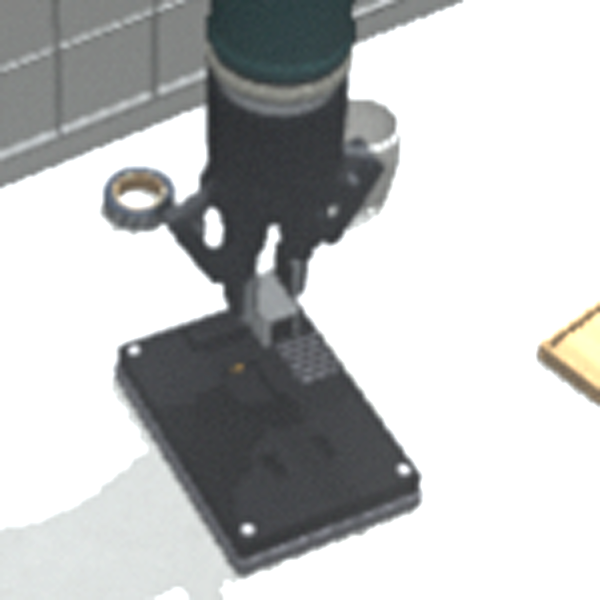

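The pack is gripped and lifted, with its recess now empty. Moving to the tray.

```bash
python3 -m handwheel '[[0,0,0,0,-0.139,0.002,0.1],[0,0,0,0,-0.138,0.002,0.1],[0.0321,0,0.0481,0,0,0,0.1],[0.0321,0,0.0481,0,0,0,0.1],[0.0321,0,0.0481,0,0,0,0.1],[0.0321,0,0.0481,0,0,0,0.1],[0.0321,0,0.0481,0,0,0,0.1],[0,0.02,0,0,0,0,0.1]]'
python3 -m handwheel '[[0,0,0,0,0,0,0.1],[0,0,0,0,0,0,0.1],[0,0,0,0,0,0,0.1],[0,0,0,0,0,0,0.1]]'
python3 - <<'E'
from h import *
show(); delta([.473,-.309,.0135],tool(.167,0,-1))
E
```

```text
time: 18.35
tool_pos: [0.4727, -0.3131, 0.088]
tcp_rot: [-0.169, 2.133, -2.138]
wrist_force: [0.5, 0.1, -0.1]
width: 0.244
time: 18.85
tool_pos: [0.4746, -0.3085, 0.0885]
tcp_rot: [-0.176, 2.131, -2.133]
wrist_force: [0.2, 0.3, -0.4]
width: 0.249
t 18.85 pos [ 0.4746 -0.3085  0.0885] q [-0.621  0.189  1.976  0.002  0.973  0.78 ] F [ 0.2  0.3 -0.4] w 0.249
dT(tool) [0.0019 0.075  0.0001] turn [-0.0009  0.0013 -0.0033] dT in target frame [0.0017 0.075  0.0002]
```

```bash
python3 -m handwheel '[[0,0.03,0,0,0,-0.003,0.1],[0,0.025,0,0,0,0,0.1],[0,0.012,0,0,0,0,0.1],[0,0.004,0,0,0,0,0.1],[0,0,0,0,0,0,0.1],[0,0,0,0,0,0,0.1],[0,0,0,0,0,0,0.1]]'
python3 - <<'E'
from h import *
show(); delta([.473,-.309,.0135],tool(.167,0,-1))
E
```

```text
time: 19.73
tool_pos: [0.4746, -0.3094, 0.0178]
tcp_rot: [-0.178, 2.132, -2.135]
wrist_force: [-0.0, 0.0, -1.5]
width: 0.244
t 19.73 pos [ 0.4746 -0.3094  0.0178] q [-6.210e-01  2.840e-01  2.014e+00 -1.000e-03  8.410e-01  7.830e-01] F [-0.   0.  -1.5] w 0.244
dT(tool) [ 0.0015  0.0043 -0.0007] turn [-0.0014 -0.     -0.0007] dT in target frame [ 0.0015  0.0043 -0.0006]
```

```bash
python3 -m handwheel '[[0,0.002,0,0,0,0,0.1],[0,0.001,0,0,0,0,0.1],[0,0,0,0,0,0,0.1],[0,0,0,0,0,0,0.1]]'; python3 -m handwheel '[[0,0.001,0,0,0,0,0.1],[0,0,0,0,0,0,0.1],[0,0,0,0,0,0,0.1]]'
```

```text
time: 20.23
tool_pos: [0.4739, -0.3089, 0.0139]
tcp_rot: [-0.179, 2.134, -2.135]
wrist_force: [0.6, -0.5, -0.8]
width: 0.247
time: 20.6
tool_pos: [0.4741, -0.309, 0.0135]
tcp_rot: [-0.179, 2.134, -2.135]
wrist_force: [-2.0, 0.9, 5.3]
width: 0.247
```

```bash
python3 -m handwheel '[[0,0,0,0,0,0,0.35],[0,0,0,0,0,0,0.5],[0,0,0,0,0,0,0.6],[0,0,0,0,0,0,0.6],[0,-0.02,0,0,0,0,0.6],[0,-0.05,0,0,0,0,0.6],[0,-0.06,0,0,0,0,1],[0,-0.04,0,0,0,0,1]]'
python3 -m handwheel '[[0,0,0.06,0,0,0,1],[0,0,0.06,0,0,0,1],[0,0,0.06,0,0,0,1],[0,0,0.06,0,0,0,1],[0,0,0,0,0,0,1],[0,0,0,0,0,0,1],[0,0,0,0,0,0,1]]'
python3 - <<'E'
from h import *
show()
for n in("scene","top"):
    c=cam(n); np.savez(n+"8.npz",**c)
    cv2.imwrite(f"pics/{n}8.png",np.clip(c["image"][...,::-1]*1.2,0,255).astype(np.uint8))
c=np.load("top8.npz"); P=pts(c);Z=P[...,2];X,Y=P[...,0],P[...,1]; ok=c["z_map"]>0
def rect(m,n):
    m=cv2.morphologyEx(m.astype(np.uint8),cv2.MORPH_OPEN,np.ones((2,2)))>0
    q=P[m]; r=cv2.minAreaRect(q[:,:2].astype(np.float32)); print(n,m.sum(),np.round(r[0],4),np.round(r[1],4),round(r[2],1),"z",np.round(np.percentile(q[:,2],[2,50,98]),4)); return q
q=rect(ok&(Z>.022)&(Z<.06)&(abs(X-.482)<.08)&(abs(Y-.3186)<.06),"cover")
A=np.c_[q[:,:2],np.ones(len(q))]; A=A[q[:,2]>.028]; print("plane",np.linalg.lstsq(A,q[q[:,2]>.028][:,2],rcond=None)[0])
rect(ok&(Z>.022)&(Z<.06)&(abs(X-.473)<.07)&(abs(Y+.309)<.05),"pack")
a=np.load("top0.npz"); d=np.abs(a["image"].astype(int)-c["image"]).max(2)
for n,(x,y) in dict(vase=(227,122),votive=(387,141),stapler=(167,152),tape=(328,121)).items(): print(n,np.percentile(d[y-20:y+20,x-25:x+25],99))
E
```

```text
time: 21.6
tool_pos: [0.475, -0.3095, 0.1862]
tcp_rot: [-0.176, 2.13, -2.136]
wrist_force: [-0.0, -0.8, -0.5]
width: 0.988
time: 22.48
tool_pos: [0.514, -0.5442, 0.1831]
tcp_rot: [-0.18, 2.134, -2.134]
wrist_force: [0.0, 0.5, 0.2]
width: 1.001
t 22.48 pos [ 0.514  -0.5442  0.1831] q [-0.847  0.43   1.473 -0.     1.239  0.556] F [0.  0.5 0.2] w 1.001
cover 951 [0.4799 0.1661] [0.3659 0.1122] 89.7 z [0.0096 0.0384 0.0461]
plane [-0.09211401 -2.42313459  0.83686976]
pack 205 [ 0.4772 -0.1759] [0.3192 0.0498] 88.5 z [0.0033 0.028  0.0318]
vase 6.0
votive 6.0
stapler 6.0
tape 6.0
```

View pics/top8.png

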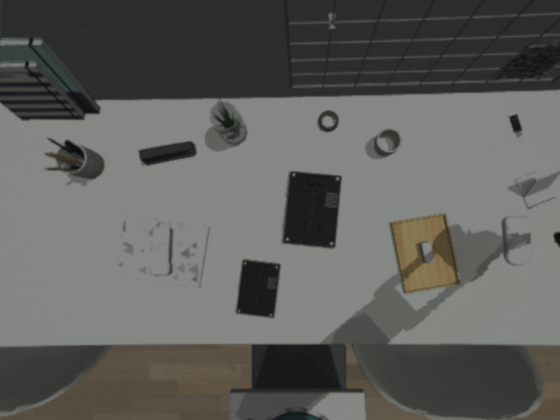

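View pics/scene8.png

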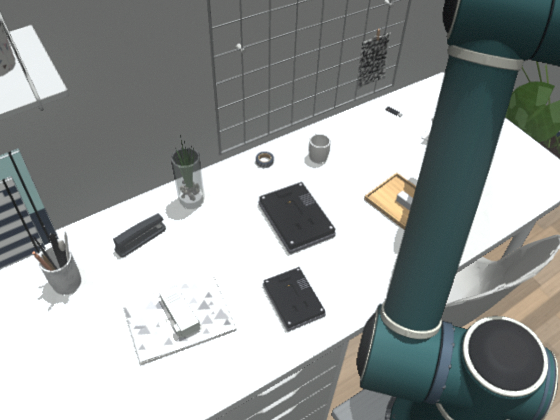

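The cover is at (161,249) on the magazine and the pack at (427,251) in the tray. My morphology step let in stray pixels, so I'm re-measuring with the raw mask.

Run:
```python
from h import *
c=np.load("top8.npz"); P=pts(c);Z=P[...,2];X,Y=P[...,0],P[...,1]; ok=c["z_map"]>0
for n,m in (("cover",ok&(Z>.022)&(Z<.06)&(abs(X-.482)<.08)&(abs(Y-.3186)<.06)),("pack",ok&(Z>.02)&(Z<.06)&(abs(X-.473)<.07)&(abs(Y+.309)<.05))):
    q=P[m]; r=cv2.minAreaRect(q[:,:2].astype(np.float32)); print(n,m.sum(),np.round(r[0],4),np.round(r[1],4),round(r[2],1),"z",np.round(np.percentile(q[:,2],[2,50,98]),4))
    t=q[q[:,2]>np.median(q[:,2])-.008]; print(np.round(np.linalg.lstsq(np.c_[t[:,:2]-t[:,:2].mean(0),np.ones(len(t))],t[:,2],rcond=None)[0],3))
```

```text
cover 960 [0.4843 0.3149] [0.0528 0.1098] 89.4 z [0.027  0.0388 0.0458]
[-0.08   0.015  0.039]
pack 215 [ 0.4765 -0.3114] [0.0483 0.023 ] 13.0 z [0.0212 0.028  0.0314]
[ 0.003 -0.094  0.028]
```

Run:
```python
from h import *
for n in("top","scene"):
    c=np.load(n+"8.npz"); P=pts(c);Z=P[...,2]
    m=((c["z_map"]>0)&(Z>.022)&(Z<.06)&(abs(P[...,0]-.475)<.04)&(abs(P[...,1]+.31)<.03)).astype(np.uint8)
    m=cv2.erode(m,np.ones((3,3)))>0; t=P[m]; print(n,m.sum())
    print(np.round(np.linalg.lstsq(np.c_[t[:,:2]-t[:,:2].mean(0),np.ones(len(t))],t[:,2],rcond=None)[0],3))
c=np.load("top8.npz");a=cv2.resize(c["image"][205:300,380:470][...,::-1],None,fx=6,fy=6,interpolation=cv2.INTER_CUBIC); cv2.imwrite("pics/tray.png",np.clip(a*1.3,0,255).astype(np.uint8))
```

```text
top 131
[-0.012  0.069  0.028]
scene 73
[0.016 0.036 0.029]
```

View pics/tray.png

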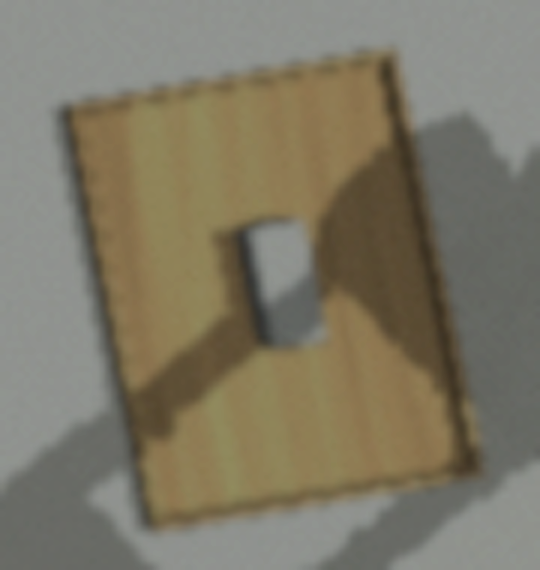

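The pack lies flat in the middle of the tray; the small slope readings change sign between fits, so they are noise. The bystanders are unchanged, so I'm handing in.

```bash
python3 -c "
from workcell import workorder
print(workorder.finish_job())"
```

```text
the job is handed in; nothing more can be done
None
```

I did the job in the order asked and handed it in at about 22.5 s on the robot's clock; no verdict came back. I pinched the release tab in, swung the cover up about 0.28 rad, drew it 12 mm back and laid it open side down on the magazine. Then I lifted the pack out and set it on its underside in the tray.

My last checks, from the camera images:
- **Cover:** it sits about 6–7 mm from the magazine's centre, sloping about 0.08 rad. Resting on its feet it should slope 0.1 rad.
- **Pack:** its top is at 28 mm, which is right for standing on the tray floor, and it is within about 4 mm of the tray's centre.
- **Vase, tea-light cup, stapler and tape roll:** the top view around them shows no change beyond noise.
- **Gripper:** it is open and clear of everything. The highest wrist force I read between moves was about 7 N.

Two checks disagreed:
- The first size fit of the cover and pack picked up stray pixels, so I redid it with the raw mask.
- The pack's slope came out as −0.09, +0.07 and +0.04 in three fits. I read that as depth noise on a small patch, since the picture shows it lying flat.

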